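# Set the red sector screen for a beam check

## Task

Get the lamp bench ready for a red beam check: swing the red glass screen round on its stiff arm until it just touches the black rubber buffer of the clamped prism frame and leave it resting there, pressing the glass only lightly and not shifting the clamp. Then lower the lid of the lamp box until it is fully closed. Leave the bolts, lamp cap, mallet, jar and wrench where they are.

Things in the scene. Friction and masses are not known exactly. Their poses are not given: they have to be found in the camera images.
- screen: Red pane in a brass rim on a stiff swing arm (about 0.55 N m, stays put). Origin: vertical hinge axis at table level. Upright plate 8 mm thick (y +-4 mm), x -45 to -165 mm, z 55 to 155 mm; post and knob at the hinge 177 mm high. Pushing its +y face towards -y swings it (counter-clockwise from above) 0.6 to 1.8 rad to the buffer. The glass cracks above 20 N on the buffer.
- buffer (a point): Centre of the black rubber ball, radius 10 mm, 105 mm above the table, on a short stem on the face of the prism frame. The screen touches it when the ball centre is 14 mm from the pane's mid-plane on the pane's own -y side, anywhere on the pane.
- clamp: Steel bench clamp gripping a thick brass prism frame with a glass prism; one loose heavy piece of about 5 kg standing on the table, base 90 x 100 mm, frame 105 mm wide (x) up to 160 mm high. Origin under the centre of its base, z up, the buffer sticks out on its own +y side (ball centre at y = 75, z = 105 mm).
- lamp_box: Grey lamp box, fixed, 150 x 150 x 100 mm high, open top. Origin under its centre; the lid's hinge runs along its own +x rim.
- lamp_lid (a joint): Angle of the green lid of the lamp box: 0 closed, grows as it opens upwards about the box's +x rim, near 1.57 upright. The hinge is stiff: the lid stays at any angle.
- lamp_lid_hinge (a point): Point on the lid's hinge axis, mid-width, at the rim height of 100 mm; the axis runs along the box's own y. The lid is a plain flat plate 150 mm long from the hinge, 150 mm wide and 8 mm thick, without a handle; closed, it lies on the rim.
- bolt_a: Bronze hexagonal bolt standing on its head, 38 mm across, 80 mm high. Origin under the head.
- bolt_b: A second, equal bronze bolt standing on its head.
- lamp_cap: Dented tin lamp cap shaped like a funnel, 110 mm across, 95 mm high, standing mouth down. Origin under its centre.
- mallet: Wooden mallet lying down: head 60 x 110 x 60 mm, handle 170 mm towards its own -x. Origin under the head's centre.
- grease_jar: Amber glass jar with a dark cap, 66 mm across, 85 mm high. Origin under its centre.
- wrench: Steel wrench lying flat, about 180 mm long.

How it is judged:
By the outcome, as a careful person would: the job done as asked, in the order asked, and still so for the second after the job is handed in, with the robot touching nothing.
It also fails if it takes over 62 s, if anything falls off the work surface, if the arm or the gripper's body presses on something with over 40 N, if the wrist force passes 120 N, or if a joint passes its speed limit or range.

## Robot

A 7-joint arm with a two-finger parallel gripper is mounted at the origin on the work surface. World frame = base frame: x ahead of the robot, y to its left, z up, the work surface at z = 0. Lengths are in mm, angles in rad, forces in N, time in s.
With the tool pointing down it reaches from about 400 to 900 mm from the base axis. Payload 5.6 kg.
Tool frame: the origin (TCP) lies midway between the tips of the shut fingers; the grasp point (between the pads) lies 19 mm behind it; z points along the fingers, y is the line along which they close (so a half turn about z gives the same grasp; the last joint's range is limited). The gripper opens to 92 mm and grips with 3 to 60 N. Pads are 20 mm wide; open, the fingers measure 128 mm over their backs; the gripper's body (75 mm by 189 mm) begins 69 mm behind the grasp point.
Start: joints at [-1.259, 0.468, -0.012, 1.603, 0.006, 1.071, -0.056], TCP at [225.853, 609.508, 214.592] pointing down, gripper open.
Joint ranges: [-2.53, 2.53], [-0.31, 2.02], [-1.57, 1.55], [0.28, 2.44], [-1.29, 4.43], [0.15, 1.84], [-2.92, 2.92]. Speed limits (rad/s): [2.57, 2.57, 3.14, 3.14, 3.14, 3.14, 3.14].

## Interface

Orientations are given as a rotation vector (axis times angle).
In Python, from cell import robot, grip, kin, viewer gives the robot as it stands. Calls block until the motion is done:
- robot.movep(position, orientation): joint-space move of the TCP to a pose.
- robot.servo_line(position, feed=150, rotation=None): straight line of the TCP; rotation=None keeps the orientation; feed is the mean speed in mm/s.
- robot.goto_joints(angles): joint-space move.
- grip(opening, newtons=None): opening from 0.0 (shut) to 1.0 (fully open); newtons is the grip in N (None keeps the last); returns when the fingers have stopped.
- robot.hold(seconds).
- kin.ik(position, orientation): joint angles nearest the present ones, or None.
- robot.observe(): the state.
- viewer.read_camera(name): name is "scene" or "top" or "wrist"; returns the picture (480x640x3 uint8, red, green, blue); there is no depth.
- viewer.camera_info(name): a dict with "camera_matrix" (3x3 intrinsics, pixels), "k1" (the pictures are not rectified: a ray, as slopes to the right and down, at radius r is drawn at 1 + k1 r^2 times it, then the intrinsics apply), "R" (3x3) and "t" (3): a world point X has camera coordinates R X + t. Camera axes: x right, y down, z forward; pixel columns grow to the right and rows downward; lengths in mm; the calibration is good to about 2 mm. A picture is of the moment at which its call begins: read the wrist's pose just before it. camera_info takes no time and is no camera call; for the wrist camera it gives the pose at the moment of the call.
A pose or a line that the arm cannot do raises robot.IKError and nothing moves.
- robot.job_done(): hands the job in; it is judged then, once.
Trained networks look in the newest picture that a camera, given by its name, has taken for a name from the list of things; names that differ only in an ending like _2 or _b are one class to them, and where a whole thing is asked for, a point or a joint stands for the part that bears it (a point fixed in the world has none). Each returns a list of dicts, best first, with "confidence" (0 to 1); they miss things now and then, are a little off and sometimes report something else, mostly with a low value. They report only what shows in the picture. A call takes as long as a camera call.
- viewer.silhouettes(name, camera): "mask" (480x640 bool, what is visible of it).
- viewer.pinpoint(name, camera): "at" ([x, y, z] in mm, in the coordinates of the camera as it stood for that picture, good to about 4 mm: a listed point, or the origin of a listed thing).
The state is a dict: "t": time; "joints": joint angles; "joint_velocities": joint speeds; "joint_torque": joint torques, N m; "tcp_pos": TCP position; "tcp_rot": TCP orientation; "contact_force": force on the tool from outside, world axes, zero at the start; "wrist_torque": the same for the moment, N m; "grip_width": opening from 0.0 (shut) to 1.0 (fully open); "grip_force": force on a finger pad.
Only numpy, scipy, OpenCV 4.12 (cv2) and the standard library are available. Lean on these libraries where they do the work, as an engineer would, in place of code of your own. Each camera call takes 0.05 s, during which the arm holds its last target. There are 200 camera calls.

## Working session

There is one attempt and no reset: what is moved stays moved. The work goes in short steps, each a Python script; the robot and the scene stay as the last script left them, time stands still between calls to the robot, and variables do not carry over. Pictures are saved under pics/ and viewed, at most 10 in all, crops included, and the job is handed in when it is done.

```bash
mkdir -p pics; ls
cat > h.py <<'E'
from cell import robot, grip, kin, viewer
import numpy as np, cv2
def snap(n,f=None):
    im=viewer.read_camera(n); 
    if f: cv2.imwrite('pics/'+f,im[:,:,::-1])
    return im
def pin(name,c):
    i=viewer.camera_info(c);R=np.array(i['R']);t=np.array(i['t'])
    return [(np.round(R.T@(np.array(d['at'])-t),0).tolist(),round(d['confidence'],2)) for d in viewer.pinpoint(name,c)[:3]]
def ray(c,u,v):
    i=viewer.camera_info(c);K=np.array(i['camera_matrix']);R=np.array(i['R']);t=np.array(i['t'])
    p=cv2.undistortPoints(np.array([[[u,v]]],float),K,np.array([i['k1'],0,0,0.]))[0,0]
    return -R.T@t, R.T@np.array([p[0],p[1],1])
def atz(c,u,v,z):
    o,d=ray(c,u,v);return o+d*(z-o[2])/d[2]
def proj(c,X):
    i=viewer.camera_info(c);R=np.array(i['R']);t=np.array(i['t'])
    rv=cv2.Rodrigues(R)[0]
    return cv2.projectPoints(np.array(X,float).reshape(-1,1,3),rv,t,np.array(i['camera_matrix']),np.array([i['k1'],0,0,0.]))[0][:,0]
E
python3 - <<'E'
from h import *
for c in('scene','top'):
    snap(c,c+'0.png')
    for n in['screen','buffer','clamp','lamp_box','lamp_lid_hinge','bolt_a','lamp_cap','mallet','grease_jar','wrench']:
        print(c,n,pin(n,c))
s=robot.observe();print(s['t'],s['tcp_rot'],s['contact_force'])
E
```

```text
pics
scene screen []
scene buffer [([471.0, -74.0, 101.0], 0.63)]
scene clamp [([476.0, -147.0, 0.0], 0.8), ([762.0, 131.0, 4.0], 0.74), ([277.0, -276.0, -4.0], 0.6)]
scene lamp_box [([473.0, 256.0, 2.0], 0.96)]
scene lamp_lid_hinge [([544.0, 256.0, 99.0], 0.63)]
scene bolt_a [([355.0, -405.0, 1.0], 0.9), ([784.0, -196.0, -3.0], 0.71)]
scene lamp_cap [([281.0, -276.0, -2.0], 0.92)]
scene mallet [([521.0, -521.0, 0.0], 0.62)]
scene grease_jar [([643.0, -387.0, -1.0], 0.94)]
scene wrench [([766.0, 133.0, 3.0], 0.6)]
top screen [([588.0, -42.0, -2.0], 0.63)]
top buffer [([473.0, -143.0, -0.0], 0.72), ([465.0, -70.0, 103.0], 0.64)]
top clamp [([473.0, -141.0, 0.0], 0.71)]
top lamp_box [([472.0, 260.0, 3.0], 0.91)]
top lamp_lid_hinge [([544.0, 258.0, 102.0], 0.95)]
top bolt_a [([781.0, -195.0, 0.0], 0.76), ([351.0, -400.0, 1.0], 0.5)]
top lamp_cap [([273.0, -274.0, 6.0], 0.78)]
top mallet [([519.0, -517.0, 0.0], 0.87)]
top grease_jar [([642.0, -384.0, 1.0], 0.67)]
top wrench [([760.0, 135.0, -0.0], 0.56)]
1.1 [5.54453671e-01 3.09218580e+00 8.27790926e-05] [-0.15212948  0.24121668  0.28192094]
```

```bash
sleep 4; ls pics
```

```text
scene0.png
top0.png
```

View pics/scene0.png

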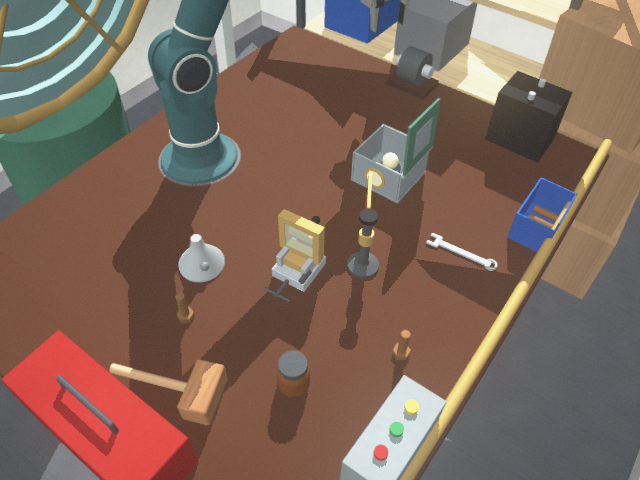

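View pics/top0.png

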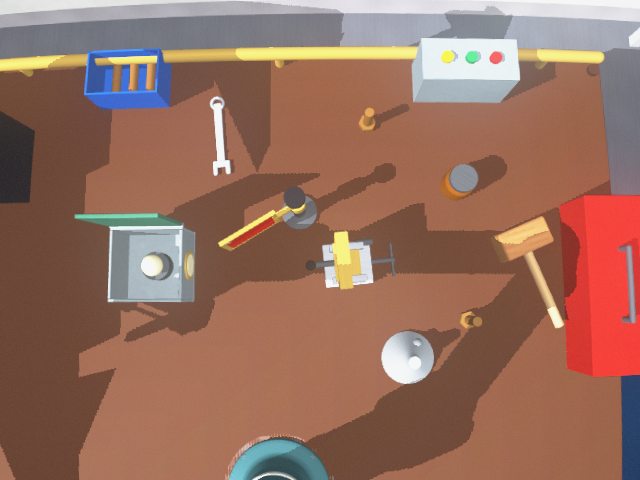

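Top view: hinge knob ~(294,198), pane top from ~(222,245) to ~(288,211), buffer ball ~(311,265), clamp at (345,262); lamp box at (150,265) with the lid near upright (top edge row ~217). Zooming on the pane.

Run:
```python
from h import *
im=cv2.imread('pics/top0.png')
cv2.imwrite('pics/crop.png',cv2.resize(im[180:300,200:360],None,fx=5,fy=5,interpolation=cv2.INTER_CUBIC))
print('knob',atz('top',294,198,177),'ball',atz('top',311,265,105))
print('pane',atz('top',224,243,155),atz('top',284,211,155))
h=np.array([544,257,100.])
for a in(1.3,1.5,1.7,1.9):
    e=h+150*np.array([-np.cos(a),0,np.sin(a)])
    print(a,proj('top',[e+[0,75,0],e-[0,75,0]]).round().tolist(),proj('scene',[e+[0,75,0],e-[0,75,0]]).round().tolist())
```

```text
knob [583.05877811 -43.78190351 177.        ] ball [464.25031923 -71.9806688  105.        ]
pane [503.50633729  88.46075447 155.        ] [562.72681345 -23.60727455 155.        ]
1.3 [[76.0, 239.0], [159.0, 238.0]] [[425.0, 93.0], [394.0, 123.0]]
1.5 [[75.0, 221.0], [159.0, 220.0]] [[436.0, 96.0], [405.0, 126.0]]
1.7 [[76.0, 204.0], [160.0, 203.0]] [[446.0, 101.0], [416.0, 131.0]]
1.9 [[79.0, 189.0], [161.0, 187.0]] [[456.0, 107.0], [427.0, 138.0]]
```

```bash
sleep 5
```

```text
(no output)
```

View pics/crop.png

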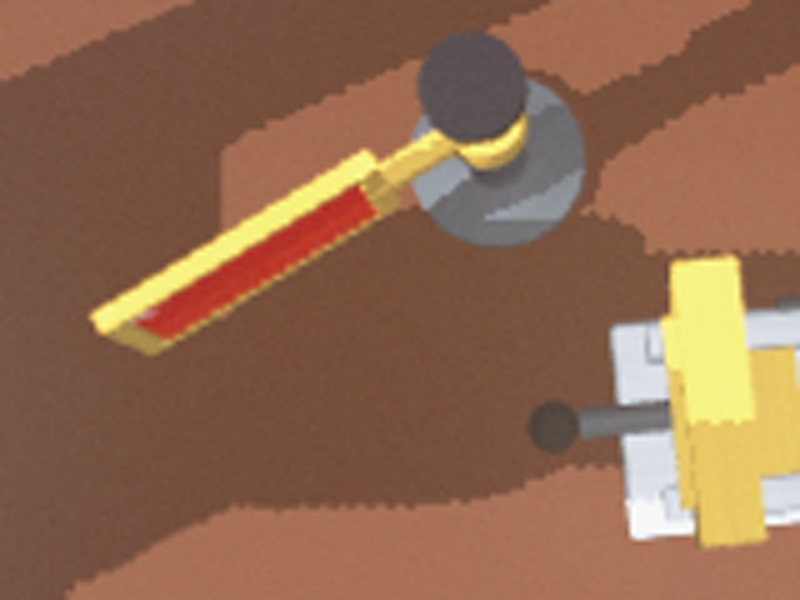

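Crop: pane's top edge runs crop (98,324)–(371,160), knob centre (473,88), ball (553,427), with the ball on the near (−y) face side as expected. Lid is at ≈1.5 rad. Now planning the swing.

```bash
cat >> h.py <<'E'
def cw(x,y,z): return atz('top',200+x/5,180+y/5,z)[:2]
H=cw(473,88,177); A=cw(98,324,155); B=cw(371,160,155); BALL=cw(553,427,105)
TH0=np.arctan2(*(A-B)[::-1])
v=BALL-H; RB=np.hypot(*v); TH1=np.arctan2(v[1],v[0])%(2*np.pi)-np.arcsin(14/RB)
from scipy.spatial.transform import Rotation as Ro
def down(yaw): # tool y axis along yaw (mod pi), z down
    y=np.array([np.cos(yaw),np.sin(yaw),0]);z=np.array([0,0,-1.]);x=np.cross(y,z)
    return Ro.from_matrix(np.c_[x,y,z]).as_rotvec()
def pose(th,gap,r=118,z=108,flip=0):
    d=np.array([np.cos(th),np.sin(th)]);n=np.array([d[1],-d[0]]) # n: +y face normal
    p=H+r*d+gap*n
    return [p[0],p[1],z], down(th-np.pi/2+flip)
E
python3 - <<'E'
from h import *
print('H',H,'ends',np.hypot(*(A-H)),np.hypot(*(B-H)),'A',A,'B',B,'ball',BALL,RB)
print('th',TH0,TH1,TH1-TH0, 'offline',np.cross(A-B,H-B)/np.hypot(*(A-B)))
for f in(0,np.pi):
    for g in(22,60):
        for th in np.linspace(TH0,TH1,4):
            q=kin.ik(*pose(th,g,flip=f)); print(f,g,None if q is None else np.round(q,2))
print(robot.observe()['t'])
E
```

```text
H [583.79275911 -44.88249744] ends 164.4158639418209 45.716904619825584 A [500.19976954  96.69712119] B [561.01323309  -5.24503331] ball [463.47886701 -71.19922556] 123.15844595138546
th 2.108674269582765 3.2430140427802225 1.1343397731974574 offline 0.743850410282436
0 22 [-0.53  0.45  0.43  1.97 -0.26  0.78  0.59]
0 22 [-0.46  0.38  0.37  2.06 -0.21  0.73  0.96]
0 22 [-0.41  0.34  0.38  2.13 -0.19  0.71  1.39]
0 22 [-0.33  0.32  0.39  2.15 -0.19  0.7   1.86]
0 60 [-0.54  0.5   0.43  1.88 -0.28  0.81  0.57]
0 60 [-0.49  0.42  0.35  2.   -0.21  0.76  0.9 ]
0 60 [-0.43  0.35  0.32  2.1  -0.17  0.71  1.29]
0 60 [-0.37  0.31  0.33  2.16 -0.16  0.69  1.75]
3.141592653589793 22 [-1.09  0.89  1.34  2.   -0.99  1.14 -1.91]
3.141592653589793 22 [-1.1   0.82  1.35  2.09 -0.95  1.07 -1.49]
3.141592653589793 22 [-0.79  0.43  0.86  2.15 -0.48  0.76 -1.47]
3.141592653589793 22 [-0.77  0.44  0.95  2.17 -0.53  0.77 -0.94]
3.141592653589793 60 [-1.07  0.95  1.34  1.91 -1.02  1.19 -1.95]
3.141592653589793 60 [-1.12  0.87  1.34  2.03 -0.97  1.11 -1.54]
3.141592653589793 60 [-0.81  0.43  0.79  2.12 -0.45  0.76 -1.57]
3.141592653589793 60 [-0.79  0.4   0.86  2.18 -0.46  0.74 -1.09]
1.1<stdin>:3: DeprecationWarning: Arrays of 2-dimensional vectors are deprecated. Use arrays of 3-dimensional vectors instead. (deprecated in NumPy 2.0)
```

Run:
```python
from h import *
T=lambda:round(robot.observe()['t'],2)
F=lambda:np.array(robot.observe()['contact_force'])
s=robot.observe();p=np.array(s['tcp_pos'])
grip(0.0,30)
robot.servo_line([p[0],p[1],390],feed=300)
P,o=pose(TH0,60)
robot.movep([P[0],P[1],390],o); print(T())
robot.servo_line(P,feed=250); robot.hold(.2); f0=F(); print(T(),f0)
for g in(35,28,25,22,20):
    robot.servo_line(pose(TH0,g)[0],feed=60); print(g,(F()-f0).round(1),T())
    if np.linalg.norm((F()-f0)[:2])>2.5: break
np.save('f0.npy',np.r_[f0,g])
snap('top','top1.png')
```

```text
5.42
6.9 [ 0.28479584  0.07999015 -0.24057292]
35 [-0.1 -0.8 -0. ] 7.47
28 [0.7 0.2 0.4] 7.73
25 [ 0.1 -0.5  0.1] 7.98
22 [-0.2 -0.1  1. ] 8.23
20 [ 4.4  1.8 -2. ] 8.48
```

Run:
```python
from h import *
f0=np.load('f0.npy')[:3]
def st(th,feed):
    P,o=pose(th,22); robot.servo_line(P,feed=feed,rotation=o)
    s=robot.observe();f=(np.array(s['contact_force'])-f0); n=np.array([np.sin(th),-np.cos(th)])
    print(round(TH1-th,3),'Fn',round(f[:2]@n,1),f.round(1),round(s['t'],2)); return f[:2]@n
for th in np.linspace(TH0,TH1-.1,9)[1:]:
    if st(th,70)>9: break
snap('top','top2.png')
```

```text
1.005 Fn 0.4 [ 0.7 -0.3  1.1] 8.88
0.876 Fn 1.3 [1.  0.8 1.4] 9.25
0.746 Fn 1.2 [ 1.   0.8 -0.6] 9.62
0.617 Fn 0.0 [ 0.2 -0.1  1.8] 10.0
0.488 Fn 0.6 [1.1 0.2 1.4] 10.38
0.359 Fn 0.6 [0.  0.7 0.6] 10.75
0.229 Fn 0.9 [0.4 0.8 0.9] 11.12
0.1 Fn 0.8 [ 1.1  0.8 -0. ] 11.5
```

```bash
sleep 3; python3 -c "
import cv2
im=cv2.imread('pics/top2.png');cv2.imwrite('pics/crop2.png',cv2.resize(im[170:310,220:380],None,fx=4,fy=4,interpolation=cv2.INTER_CUBIC))"
```

```text
(no output)
```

View pics/crop2.png

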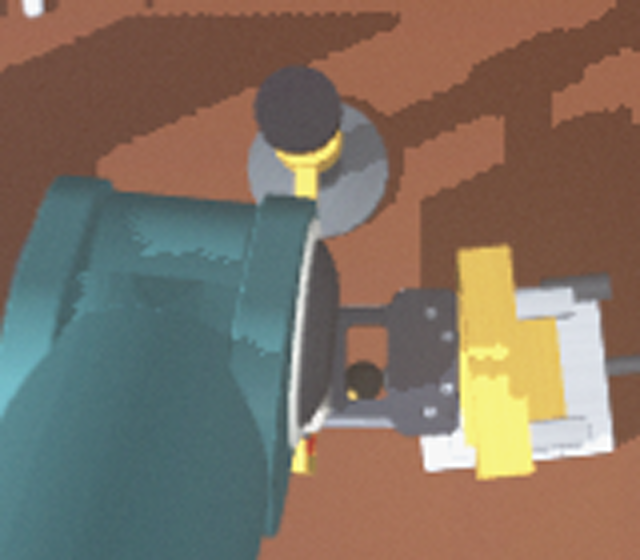

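The screen follows the fingers (pane hanging below the hand, ball at crop (365,380)). Now fine steps with force watching.

Run:
```python
from h import *
f0=np.load('f0.npy')[:3]
th=TH1-.1; k=0
while th<TH1+.12:
    th+=.01
    P,o=pose(th,22); robot.servo_line(P,feed=15,rotation=o)
    f=[];
    for _ in range(2):
        s=robot.observe();f.append(np.array(s['contact_force'])-f0)
        if _==0: robot.hold(.04)
    n=np.array([np.sin(th),-np.cos(th)]);F=[round(x[:2]@n,1) for x in f]
    print(round(TH1-th,3),F,round(s['t'],2))
    if min(F)>5.5 or max(F)>9: break
np.save('th.npy',th)
print(s['tcp_pos'],P)
```

```text
0.09 [np.float64(2.8), np.float64(4.1)] 11.84
0.08 [np.float64(4.9), np.float64(4.7)] 12.13
0.07 [np.float64(3.9), np.float64(4.6)] 12.43
0.06 [np.float64(4.3), np.float64(3.8)] 12.72
0.05 [np.float64(3.8), np.float64(3.9)] 13.01
0.04 [np.float64(4.0), np.float64(3.1)] 13.3
0.03 [np.float64(3.7), np.float64(2.5)] 13.59
0.02 [np.float64(3.5), np.float64(3.3)] 13.88
0.01 [np.float64(4.3), np.float64(4.1)] 14.18
0.0 [np.float64(3.0), np.float64(3.9)] 14.47
-0.01 [np.float64(4.5), np.float64(3.9)] 14.76
-0.02 [np.float64(3.8), np.float64(3.5)] 15.05
-0.03 [np.float64(3.9), np.float64(4.1)] 15.34
-0.04 [np.float64(6.9), np.float64(8.3)] 15.63
[463.56615003 -38.45921152 107.95796673] [np.float64(463.8698842780717), np.float64(-39.73428487551291), 108]
```

Run:
```python
from h import *
th=float(np.load('th.npy'))
P,o=pose(th,75); robot.servo_line(P,feed=120,rotation=o)
robot.servo_line([P[0],P[1],330],feed=350)
robot.movep([625,250,340],down(np.pi/2))
robot.hold(.1)
s=robot.observe();print(s['t'],s['tcp_pos'],s['joints'])
snap('top','top3.png');snap('scene','scene3.png')
print(pin('buffer','top'),pin('clamp','top'),pin('lamp_lid_hinge','top'))
im=cv2.imread('pics/top3.png');cv2.imwrite('pics/crop3.png',cv2.resize(im[170:310,60:380],None,fx=2.5,fy=2.5,interpolation=cv2.INTER_CUBIC))
for x in np.linspace(600,430,5):
    q=kin.ik([x,250,215 if x>500 else 105],down(np.pi/2)); print(x,None if q is None else np.round(q,2))
```

```text
18.225 [625.09840197 247.95851087 340.54608756] [-0.49964174  0.41786189  0.10376586  1.39352672 -0.04252466  1.33208814
  1.17372768]
[([466.0, -71.0, 103.0], 0.8)] [([473.0, -146.0, 3.0], 0.6)] [([545.0, 256.0, 102.0], 0.93), ([519.0, -517.0, 5.0], 0.48), ([464.0, -68.0, 105.0], 0.38)]
600.0 [-0.51  0.47  0.09  1.61 -0.04  1.07  1.16]
557.5 [-0.54  0.4   0.08  1.71 -0.04  1.04  1.12]
515.0 [-0.57  0.34  0.07  1.8  -0.03  1.01  1.08]
472.5 [-0.59  0.42  0.05  1.98 -0.03  0.75  1.05]
430.0 [-0.63  0.37  0.04  2.06 -0.02  0.71  1.  ]
```

```bash
sleep 6
```

```text
(no output)
```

View pics/crop3.png

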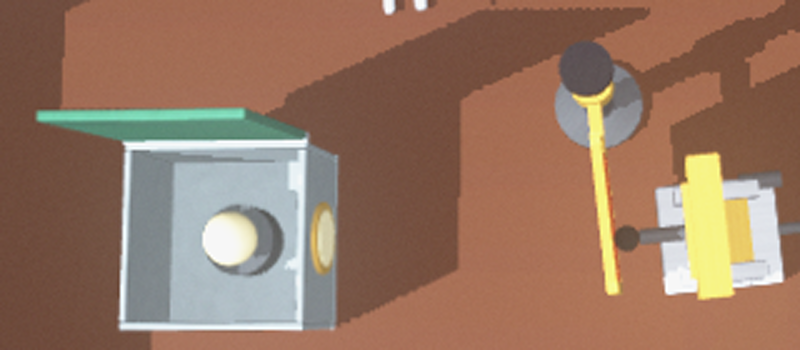

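View pics/scene3.png

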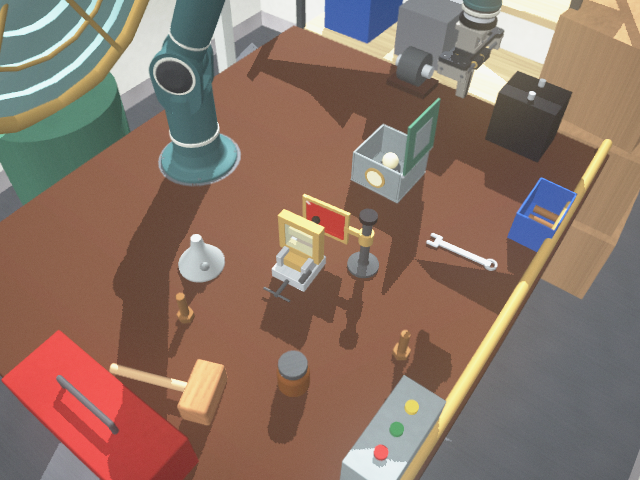

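The pane now lies against the ball (crop ~(612,238)), clamp unmoved (ball 466,−71). Lid still upright at ~1.55. Now the lid.

Run:
```python
from h import *
hx,hy,hz=544,256,100
robot.servo_line([625,hy,222],feed=250); robot.hold(.15)
f0=np.array(robot.observe()['contact_force'])
def go(x,z,feed,tag):
    robot.servo_line([x,hy,z],feed=feed); s=robot.observe();f=np.array(s['contact_force'])-f0
    print(tag,f.round(1),round(s['t'],2)); return f
x=600
for ph in np.r_[1.6:0.1:13j,.05]:
    c=np.array([hx,hz])+120*np.array([-np.cos(ph),np.sin(ph)])+8*np.array([np.sin(ph),np.cos(ph)])
    f=go(c[0]+10,c[1],80,round(ph,2))
    if np.linalg.norm(f)>25: break
else:
    z=c[1]
    while z>98:
        z-=1.5; f=go(c[0]+10,z,20,round(z,1))
        if f[2]>14: break
```

```text
1.6 [ 0.4 -0.4 -0.3] 20.14
1.48 [ 0.5 -0.4 -0.1] 20.48
1.35 [-0.4 -0.2  0.2] 20.82
1.23 [ 0.7  0.  -0.7] 21.17
1.1 [ 1.  -0.5  0.3] 21.51
0.98 [ 0.2 -1.4  0.5] 21.85
0.85 [0.4 0.1 0.6] 22.19
0.73 [ 0.1 -1.7  0.5] 22.53
0.6 [-0.3 -1.1  0.2] 22.88
0.48 [0.5 0.1 0.8] 23.22
0.35 [ 1.1 -1.   0. ] 23.56
0.23 [ 0.7 -0.4  0.1] 23.9
0.1 [ 0.4 -0.5  1.8] 24.24
0.05 [ 1.4 -0.7  0.7] 24.49
112.5 [ 0.4 -1.3 -0.4] 24.74
111.0 [ 0.5 -1.4 -0. ] 24.99
109.5 [ 0.4 -0.3  0.4] 25.24
108.0 [-1.8 -2.2  9. ] 25.49
106.5 [-4.8 -4.4 21.2] 25.74
```

Run:
```python
from h import *
p=robot.observe()['tcp_pos']
robot.servo_line([p[0],p[1],330],feed=250)
robot.movep([330,480,330],down(np.pi/2)); robot.hold(.1)
a=snap('top','top4.png');b=snap('scene','scene4.png')
print(pin('buffer','top'),pin('clamp','top'),robot.observe()['t'])
e=np.array([544,256,108.])
print(proj('top',[e+[-150,75,0],e+[-150,-75,0]]),proj('scene',[e+[-150,75,0],e+[-150,-75,0]]))
c1=cv2.resize(a[180:320,60:380],None,fx=2.4,fy=2.4)[:,:,::-1]; c2=cv2.resize(b[90:220,300:460],None,fx=2,fy=2)[:,:,::-1]
cv=np.zeros((c1.shape[0]+c2.shape[0],c1.shape[1],3),np.uint8);cv[:c1.shape[0]]=c1;cv[c1.shape[0]:,:c2.shape[1]]=c2
cv2.imwrite('pics/c4.png',cv)
```

```text
[([465.0, -71.0, 105.0], 0.72)] [([471.0, -144.0, 2.0], 0.78)] 28.0583
[[106.80368482 301.65259289]
 [181.12898154 301.84808707]] [[382.32831133 120.30268716]
 [351.63225409 148.6451914 ]]
```

```bash
sleep 6
```

```text
(no output)
```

View pics/c4.png

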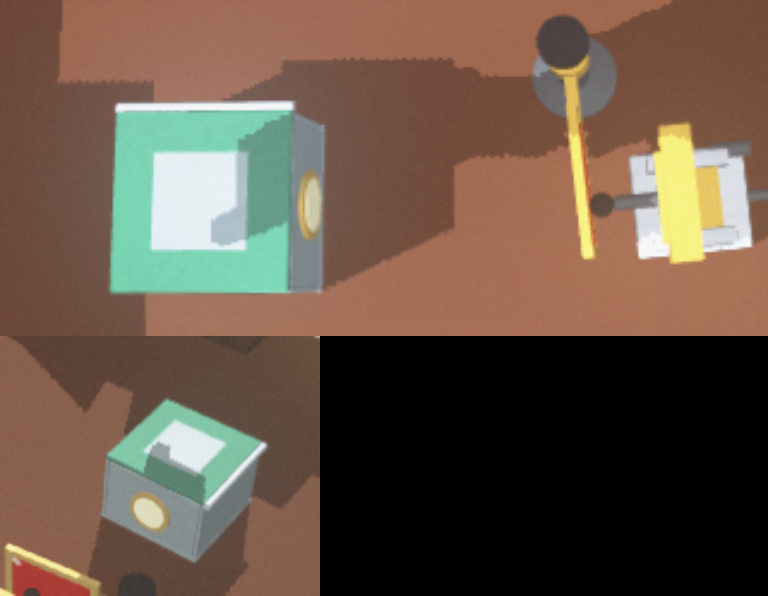

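The lid lies flush on the box (crop edges at rim), and the pane's face meets the ball's left edge (~(589,204)); the clamp hasn't moved. Handing in.

```bash
python3 -c "
from h import *
print(robot.job_done())"
```

```text
the job is handed in; nothing more can be done
None
```

The red screen is resting lightly against the rubber buffer with the clamp unmoved, the lamp box lid is closed, the other items were left alone, and the job was handed in at about 28 s.

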